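Switch on the dust extraction at the saw bed

ROBOT

A 7-joint arm with a two-finger parallel gripper is mounted at the origin on the work surface. World frame = base frame: x ahead of the robot, y to its left, z up, the work surface at z = 0. Lengths are in m, angles in rad, forces in N, time in s.
With the tool pointing down it reaches from about 0.425 to 0.875 m from the base axis. Payload 4.7 kg.
Tool frame: the origin (TCP) lies midway between the tips of the shut fingers; the grasp point (between the pads) lies 19 mm behind it (ctrl.grip_point_offset is the distance from the TCP to the grasp point, in m); z points along the fingers, y is the line along which they close (so a half turn about z gives the same grasp; the last joint's range is limited). The gripper opens to 87 mm and grips with 3 to 60 N. Pads are 19 mm wide; open, the fingers measure 117 mm over their backs; the gripper's body (75 mm by 190 mm) begins 51 mm behind the grasp point.
Start: joints at [-1.23, 0.321, -0.07, 1.45, 0.023, 1.371, -0.057], TCP at [0.209, 0.616, 0.223] pointing down, gripper open.
Joint ranges: [-2.86, 2.86], [-0.3, 2.09], [-1.38, 1.24], [0.06, 2.45], [-1.56, 4.7], [0.09, 2.05], [-2.69, 2.69]. Speed limits (rad/s): [2.57, 2.57, 3.14, 3.14, 3.14, 3.14, 3.14].

INTERFACE

Orientations are given as a rotation vector (axis times angle).
In Python, from bench import ctrl gives the robot as it stands.
- The arm moves only by the tool move_arm, never from a script. Its argument "increments" is text: rows parted by semicolons, each of 7 numbers parted by spaces: the shift along the world's x, y, z in mm, then the turn, a rotation vector about the world's x, y, z in degrees, then the closure in counts, from 0 (fully open) to 255 (shut). A call has exactly 8 rows; each row shifts and turns the commanded pose from where the row before left it; what a row does not reach is not made up. A row lasts 1/12 s, in which the tool goes at most 41.7 mm and 7.16 degrees, less where a joint would pass 70% of its speed; a pose out of reach is approached as far as the arm can. A call with a gripper value outside its range is refused whole. The fingers move at their own pace and stop on an object; "grip_force" is the grip in N (left out, the last holds). Time passes only in rows, so rows that do not move let the fingers close, or fill a call up. It gives the time, the measured TCP pose, the force, the opening and the grip force at its end, in the units of the state.
- ctrl.get_state(): the state, without advancing time (a new reading comes with each control period).
- ctrl.get_image(name): name is "side" or "top"; returns a dict with "frame" (384x512x3 uint8, red, green, blue), "depth" (384x512 float32, m along the optical axis (not along the pixel's ray), 0 where there is no reading), "fx", "fy", "cx", "cy" (pixels), "k1" (the pictures are not rectified: a ray, as slopes to the right and down, at radius r is drawn at 1 + k1 r^2 times it, then the intrinsics apply), "position" and "orientation" of the camera in the world. Camera axes: x right, y down, z forward; pixel columns grow to the right and rows downward; lengths in m; the calibration is good to about 2 mm. A picture is of the moment at which its call begins.
- ctrl.close_job(): hands the job in; it is judged then, once.
Trained networks look in a picture, given as the dict that the camera call returned (one of the last four; its "shot" number tells which), for a name from the list of things; names that differ only in an ending like _2 or _b are one class to them, and where a whole thing is asked for, a point or a joint stands for the part that bears it (a point fixed in the world has none). Each returns a list of dicts, best first, with "score" (0 to 1); they miss things now and then, are a little off and sometimes report something else, mostly with a low value. They report only what shows in the picture. A call takes as long as a camera call.
- ctrl.find_in(target, picture): "centre" ([x, y, z] in m, in world coordinates, good to about 4 mm: the middle of the surface that is visible of it).
- ctrl.silhouettes(target, picture): "region" (384x512 bool, what is visible of it).
The state is a dict: "time": time; "joint_positions": joint angles; "qd": joint speeds; "joint_torque": joint torques, N m; "position": TCP position; "tool_rot": TCP orientation; "ft_force": force on the tool from outside, world axes, zero at the start; "torque": the same for the moment, N m; "grip_width": opening from 0.0 (shut) to 1.0 (fully open); "grip_force": force on a finger pad.
Only numpy, scipy, OpenCV 4.12 (cv2) and the standard library are available. Lean on these libraries where they do the work, as an engineer would, in place of code of your own. Each camera call takes 0.05 s, during which the arm holds its last target. There are 200 camera calls.

TASK

Switch on the dust extraction at the box with the red guard: with a fingertip, swing the red guard right back until it stands open by itself, push the toggle beneath fully over towards the back of the box, then tip the guard forward so that it drops shut again. Push lightly, leave the box with the yellow guard as it is, and do not shift or pick up any of the things lying about.

Things in the scene. Friction and masses are not known exactly. Their poses are not given: they have to be found in the camera images.
- red_box: grey switch box with the red guard (the one to operate), bolted to the saw bed, 170 (x) x 120 (y) x 60 high. Origin: centre of its underside; x from its front (towards the robot) to its back, z up. Guard shut: covers x -15 to +45, y -33 to +33, z 61 to 109; a push-tab 44 wide stands on its front edge at x = -15, up to z = 149. Toggle pivot at x = +8, y = 0, z = 60
- red_hinge (a point): middle of the red guard's hinge, which runs along the box's y axis at x = +45, z = 70 in the box's frame; a boss 75 high at each end. With the guard fully back, its lower front edge stands 20 in front of and 58 above the hinge, and the tab points backwards, its rod 63 behind and 72 above the hinge
- red_tab (a point): middle of the steel rod (10 thick, 48 long along the box's y) on top of the push-tab of the red guard; 60 in front of and 74 above the hinge when shut, moves with the guard
- red_guard (a joint): angle of the red guard (hollow, 80 g), rad: 0 shut, 1.4 back at its stop. Push the tab near its top and rise with its arc (1 to 3 N); pushed low and level, a rubbing finger jams. Below about 0.8 it falls shut, above about 0.95 it falls back and stays open; tip it forward by pushing the tab from behind, also rising with its arc. Shut, it clears the toggle in either position
- red_toggle (a joint): angle of the toggle under the red guard, rad: 0 off, leaning 0.35 towards the front of the box (starts within 0.1 of it); 0.7 on, leaning 0.35 towards the back. Stays where it is left; 1 to 2 N at its tip moves it
- red_bat (a point): centre of the white ball (12 across) at the tip of that steel toggle (9 thick, 26 from its pivot to this point)
- yellow_box: grey switch box with the yellow guard (to be left alone), bolted to the saw bed, 170 (x) x 120 (y) x 60 high. Origin: centre of its underside; x from its front (towards the robot) to its back, z up. Guard shut: covers x -15 to +45, y -33 to +33, z 61 to 109; a push-tab 44 wide stands on its front edge at x = -15, up to z = 149. Toggle pivot at x = +8, y = 0, z = 60
- yellow_hinge (a point): middle of the yellow guard's hinge, which runs along the box's y axis at x = +45, z = 70 in the box's frame; a boss 75 high at each end. With the guard fully back, its lower front edge stands 20 in front of and 58 above the hinge, and the tab points backwards, its rod 63 behind and 72 above the hinge
- yellow_tab (a point): middle of the steel rod (10 thick, 48 long along the box's y) on top of the push-tab of the yellow guard; 60 in front of and 74 above the hinge when shut, moves with the guard
- yellow_guard (a joint): angle of the yellow guard (hollow, 80 g), rad: 0 shut, 1.4 back at its stop. Push the tab near its top and rise with its arc (1 to 3 N); pushed low and level, a rubbing finger jams. Below about 0.8 it falls shut, above about 0.95 it falls back and stays open; tip it forward by pushing the tab from behind, also rising with its arc. Shut, it clears the toggle in either position
- yellow_toggle (a joint): angle of the toggle under the yellow guard, rad: 0 off, leaning 0.35 towards the front of the box (starts within 0.1 of it); 0.7 on, leaning 0.35 towards the back. Stays where it is left; 1 to 2 N at its tip moves it
- yellow_bat (a point): centre of the white ball (12 across) at the tip of that steel toggle (9 thick, 26 from its pivot to this point)
- screwdriver: loose screwdriver, white handle, about 190 long, lying between the two boxes; bystander; origin low at the middle of its length
- collar: loose steel collar, 38 outside, 16 high, lying in front of the red-guard box; bystander; origin at its underside's centre
- wedge: loose pale wood block 30 x 50 x 20, lying in front of the yellow-guard box; bystander; origin at its underside's centre
- glue: loose orange glue jar, 60 across, 110 high, standing on the left; bystander; origin at its underside's centre
- vise: loose black engraver's vise, a post on a round foot, 90 across, 100 high, on the right; bystander; origin at its underside's centre
- tape: loose black and yellow tape measure 65 x 40 x 60, on the left; bystander; origin at its underside's centre
- offcut: loose plywood offcut 140 x 60 x 35, on the right; bystander; origin at its underside's centre

How it is judged:
By the outcome, as a careful person would: the job done as asked, in the order asked, and still so for the second after the job is handed in, with the robot touching nothing.
It also fails if it takes over 61 s, if anything falls off the work surface, if the arm or the gripper's body presses on something with over 40 N, if the wrist force passes 120 N, or if a joint passes its speed limit or range.

## Working session

There is one attempt and no reset: what is moved stays moved. The work goes in short steps, Python scripts to look and compute and a tool call to move; the robot and the scene stay as the last step left them, time stands still between calls to the robot, and variables do not carry over. Pictures are saved under pics/ and viewed, at most 10 in all, crops included, and the job is handed in when it is done.

Besides the shell and the picture viewer there is one more tool, called after "Request:" in YAML: its name, and indented under it one key for each argument. move_arm: Moves the arm, as the interface text tells. Its arguments: {"type":"object","properties":{"increments":{"type":"string"},"grip_force":{"type":"number"}},"required":["increments"]}

```bash
mkdir -p pics; ls; cat > h.py <<'E'
import numpy as np, cv2
from scipy.spatial.transform import Rotation as R
from bench import ctrl
def Rm(o):
    o=np.array(o,float)
    return o if o.shape==(3,3) else (R.from_rotvec(o).as_matrix() if o.size==3 else R.from_quat(o).as_matrix())
def pts(im,mask):
    v,u=np.nonzero(mask&(im["depth"]>0)); z=im["depth"][v,u]
    K=np.array([[im["fx"],0,im["cx"]],[0,im["fy"],im["cy"]],[0,0,1]])
    s=cv2.undistortPoints(np.c_[u,v].astype(float)[:,None],K,np.array([im["k1"],0,0,0.]))[:,0]
    return (np.c_[s,np.ones(len(s))]*z[:,None])@Rm(im["orientation"]).T+im["position"]
E
python3 - <<'E'
from h import *
s=ctrl.get_state(); print(s["time"],s["position"],s["tool_rot"],s["ft_force"],s["grip_width"],ctrl.grip_point_offset)
for n in("side","top"):
    im=ctrl.get_image(n); cv2.imwrite(f"pics/{n}0.png",im["frame"][:,:,::-1])
    print(n,im["position"],im["orientation"],im["k1"])
    for t in("red_box","red_hinge","red_tab","red_bat","red_guard","yellow_box","yellow_tab","yellow_hinge","screwdriver","collar","glue","vise","tape","offcut","wedge"):
        print(t,[(np.round(d["centre"],3).tolist(),round(d["score"],2)) for d in ctrl.find_in(t,im)[:2]])
E
```

```text
pics
0.0 [0.20852711 0.61505942 0.221467  ] [-5.10970491e-01 -3.09953515e+00  2.98116688e-03] [ 0.11275934 -0.09088172 -0.38012865] 0.997924580141268 0.0187
side [ 0.10457587 -0.61638973  0.78436577] [-2.24265939  0.69428057 -0.28139945] -0.07503405024112579
red_box [([0.457, -0.213, 0.059], 0.97)]
red_hinge [([0.458, -0.213, 0.061], 0.93), ([0.515, 0.159, 0.096], 0.35)]
red_tab [([0.466, -0.202, 0.1], 0.82)]
red_bat []
red_guard []
yellow_box [([0.507, 0.144, 0.059], 0.91)]
yellow_tab [([0.515, 0.155, 0.097], 0.94), ([0.391, 0.167, 0.023], 0.61)]
yellow_hinge [([0.504, 0.143, 0.06], 0.59)]
screwdriver [([0.514, 0.0, 0.023], 0.63)]
collar [([0.354, -0.223, 0.016], 0.72), ([0.431, -0.422, 0.036], 0.52)]
glue [([0.642, 0.343, 0.066], 0.7)]
vise [([0.648, -0.398, 0.039], 0.71)]
tape [([0.496, 0.398, 0.046], 0.55), ([0.455, -0.213, 0.06], 0.29)]
offcut [([0.431, -0.42, 0.036], 0.74)]
wedge [([0.391, 0.167, 0.024], 0.67)]
top [ 0.40274311 -0.01257384  1.19980846] [-2.17491191  2.14603896 -0.11677381] 0.015896304536642827
red_box [([0.474, -0.18, 0.062], 0.74)]
red_hinge [([0.472, -0.181, 0.06], 0.96)]
red_tab [([0.49, -0.183, 0.101], 0.66)]
red_bat []
red_guard [([0.485, -0.18, 0.102], 0.63)]
yellow_box [([0.516, 0.165, 0.058], 0.72)]
yellow_tab [([0.528, 0.173, 0.104], 0.83), ([0.442, -0.415, 0.03], 0.19)]
yellow_hinge [([0.513, 0.169, 0.063], 0.93)]
screwdriver [([0.496, 0.406, 0.059], 0.74), ([0.514, 0.01, 0.019], 0.64)]
collar [([0.472, -0.181, 0.061], 0.68), ([0.35, -0.213, 0.016], 0.48)]
glue [([0.644, 0.355, 0.109], 0.89)]
vise [([0.664, -0.385, 0.038], 0.83)]
tape [([0.494, 0.402, 0.058], 0.82), ([0.53, 0.172, 0.104], 0.65)]
offcut [([0.44, -0.416, 0.031], 0.64), ([0.515, 0.166, 0.061], 0.22)]
wedge []
```

```bash
python3 - <<'E'
from h import *
for n in("top","side"):
    im=ctrl.get_image(n)
    m=np.ones(im["depth"].shape,bool); P=pts(im,m); 
    for c in((.474,-.18),(.516,.165)):
        d=np.hypot(P[:,0]-c[0],P[:,1]-c[1])
        Q=P[(d<.14)&(abs(P[:,2]-.06)<.008)&(abs(P[:,0]-c[0])<.13)&(abs(P[:,1]-c[1])<.1)]
        r=cv2.minAreaRect((Q[:,:2]*1000).astype(np.float32)); print(n,"rect",r,"z",np.median(Q[:,2]))
        G=P[(d<.12)&(P[:,2]>.098)&(P[:,2]<.113)]; print(" guard top",cv2.minAreaRect((G[:,:2]*1000).astype(np.float32)),np.median(G[:,2]))
        T=P[(d<.12)&(P[:,2]>.138)]; print(" tab",len(T),cv2.minAreaRect((T[:,:2]*1000).astype(np.float32)),T[:,2].max())
E
```

```text
top rect ((474.57110595703125, -187.75160217285156), (169.40589904785156, 119.27767944335938), 12.852496147155762) z 0.05969859984606529
 guard top ((488.28399658203125, -184.23287963867188), (55.08854293823242, 66.4210205078125), 15.467527389526367) 0.10241653571623432
 tab 52 ((459.8803405761719, -190.9934844970703), (9.80495548248291, 45.67985534667969), 13.251875877380371) 0.1526019480494556
top rect ((515.9204711914062, 175.47805786132812), (169.76071166992188, 119.233642578125), 5.93870735168457) z 0.05978243147082973
 guard top ((530.0089721679688, 176.9922332763672), (56.84541320800781, 67.18111419677734), 4.489691734313965) 0.10232439256746684
 tab 47 ((500.930908203125, 174.42221069335938), (9.260525703430176, 46.666324615478516), 3.3780393600463867) 0.1528368563162863
side rect ((475.26300048828125, -189.0452880859375), (167.737060546875, 120.0828857421875), 12.995133399963379) z 0.06019041415162191
 guard top ((488.3257751464844, -186.9099578857422), (55.124671936035156, 66.98020935058594), 13.488656997680664) 0.1020107716231749
 tab 86 ((462.00054931640625, -192.32272338867188), (9.101905822753906, 46.377811431884766), 12.27724838256836) 0.15206300685352803
side rect ((518.4630737304688, 173.0899200439453), (171.76617431640625, 121.0920181274414), 6.144898891448975) z 0.060534101189354206
 guard top ((529.537353515625, 174.62216186523438), (53.8919677734375, 65.13969421386719), 5.085190773010254) 0.10241260196897928
 tab 47 ((502.7825622558594, 172.14190673828125), (9.257969856262207, 45.51581954956055), 6.340536117553711) 0.15296313751856905
```

View pics/top0.png

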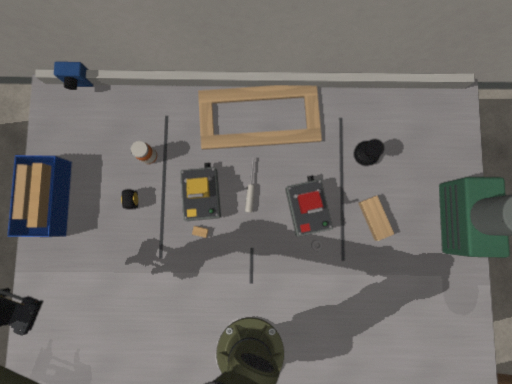

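View pics/side0.png

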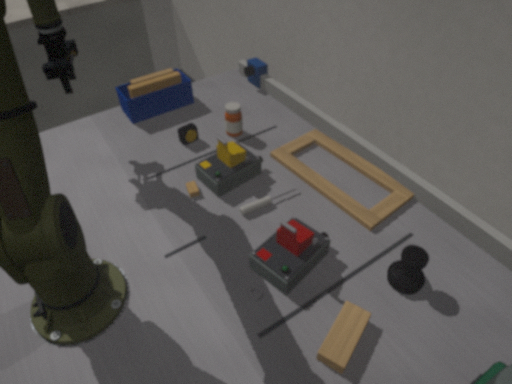

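The top view shows the red box at about (310,205) and the yellow box at (200,190). The side view shows the red guard shut at (295,237). From the depth fits, the red box origin is (475,-188) mm with a yaw of 13°. I'm moving over now with the fingers shut, keeping to an arc around the base.

Request:
move_arm:
  increments: "22 -31.5 5 0 0 -6.2 255;22 -31.5 5 0 0 -6.2 255;22 -31.5 5 0 0 -6.2 255;22 -31.5 5 0 0 -6.2 255;22 -31.5 5 0 0 -6.2 255;22 -31.5 5 0 0 -6.2 255;22 -31.5 5 0 0 -6.2 255;22 -31.5 5 0 0 -6.2 255"
  grip_force: 10

```text
time: 2.37
position: [0.3855, 0.3619, 0.2631]
tool_rot: [-1.771, -2.595, -0.001]
ft_force: [0.9, -0.1, -1.0]
grip_width: 0.477
grip_force: 0.0
```

Request:
move_arm:
  increments: "22 -31.5 0 0 0 -6.2 255;22 -31.5 0 0 0 -6.2 255;9 -37.5 0 0 0 -6.2 255;9 -37.5 0 0 0 -6.2 255;9 -37.5 0 0 0 -6.2 255;9 -37.5 0 0 0 -6.2 255;9 -37.5 0 0 0 -6.2 255;9 -37.5 0 0 0 -6.2 255"

```text
time: 3.03
position: [0.4828, 0.0738, 0.2629]
tool_rot: [-2.696, -1.613, -0.002]
ft_force: [0.8, 0.3, -0.7]
grip_width: 0.01
grip_force: 0.0
```

Request:
move_arm:
  increments: "9 -37.5 0 0 0 -6.2 255;9 -37.5 0 0 0 -6.2 255;-12.5 -33.3 0 0 0 -6.2 255;-12.5 -33.3 0 0 0 -6.2 255;-12.5 -33.3 0 0 0 -6.2 255;-12.5 -33.3 0 0 0 -6.2 255;-12.5 -33.3 0 0 0 -6.2 255;-12.5 -33.3 0 0 0 -5.6 255"

```text
time: 3.7
position: [0.4248, -0.2007, 0.2629]
tool_rot: [-3.122, -0.35, -0.002]
ft_force: [0.7, -0.9, 0.2]
grip_width: 0.007
grip_force: 0.0
```

Request:
move_arm:
  increments: "0 0 0 0 0 0 255;0 0 0 0 0 0 255;0 0 0 0 0 0 255;0 0 0 0 0 0 255;0 0 0 0 0 0 255;0 0 0 0 0 0 255;0 0 0 0 0 0 255;0 0 0 0 0 0 255"

```text
time: 4.37
position: [0.4259, -0.1987, 0.2625]
tool_rot: [3.121, 0.359, -0.0]
ft_force: [-0.5, 0.1, 0.4]
grip_width: 0.007
grip_force: 0.0
```

Request:
move_arm:
  increments: "0 -1 -25 0 0 0 255;0 0 -25 0 0 0 255;0 0 -25 0 0 0 255;0 0 -25 0 0 0 255;0 0 -20 0 0 0 255;0 0 -4 0 0 0 255;0 0 0 0 0 0 255;0 0 0 0 0 0 255"

```text
time: 5.03
position: [0.4263, -0.2004, 0.1395]
tool_rot: [3.12, 0.358, 0.001]
ft_force: [0.2, 0.6, 0.3]
grip_width: 0.006
grip_force: 0.0
```

```bash
python3 - <<'E'
from h import *
im=ctrl.get_image("side"); cv2.imwrite("pics/s1.png",cv2.resize(im["frame"][150:310,210:390,::-1],None,fx=3.5,fy=3.5,interpolation=cv2.INTER_CUBIC))
print(ctrl.get_state()["position"])
E
```

```text
[ 0.42672824 -0.20050711  0.1399431 ]
```

View pics/s1.png

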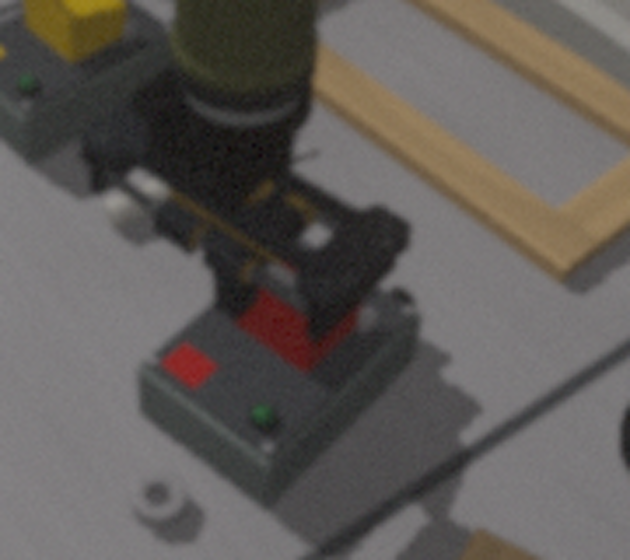

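```bash
cat >> h.py <<'E'
def proj(im,p):
    K=np.array([[im["fx"],0,im["cx"]],[0,im["fy"],im["cy"]],[0,0,1]]); M=Rm(im["orientation"]).T
    return cv2.projectPoints(np.atleast_2d(p).astype(float),cv2.Rodrigues(M)[0],-M@np.array(im["position"]),K,np.array([im["k1"],0,0,0.]))[0][:,0]
C=np.array([.475,-.1884,0]);Y=np.radians(13)
def box(p): p=np.array(p)-C; return np.array([p[0]*np.cos(Y)+p[1]*np.sin(Y),-p[0]*np.sin(Y)+p[1]*np.cos(Y),p[2]])*1000
def w(x,y,z): return C+np.array([x*np.cos(Y)-y*np.sin(Y),x*np.sin(Y)+y*np.cos(Y),z])/1000
E
python3 - <<'E'
from h import *
im=ctrl.get_image("side"); s=ctrl.get_state(); print(box(s["position"]))
q=[s["position"]]+[w(*a) for a in((-15,0,144),(-15,24,144),(-15,-24,144),(-50,0,210),(-50,95,210),(-50,-95,210),(-50,15,140),(-50,-15,140))]
print(np.round((proj(im,np.array(q))-[210,150])*3.5))
# gripper-side depth points near tool
P=pts(im,np.ones((384,512),bool)); 
B=np.array([box(p) for p in P[(abs(P[:,0]-.45)<.15)&(abs(P[:,1]+.2)<.15)&(P[:,2]>.12)]])
for z in range(130,260,10):
    q=B[(B[:,2]>=z)&(B[:,2]<z+10)]
    if len(q): print(z,len(q),q.min(0).round(),q.max(0).round())
E
```

```text
[-49.63691148  -0.97684604 140.09508634]
[[236. 304.]
 [270. 268.]
 [242. 249.]
 [300. 288.]
 [237. 228.]
 [121. 152.]
 [367. 313.]
 [216. 291.]
 [252. 317.]]
130 2 [-58.  -9. 140.] [-43.  -8. 140.]
140 65 [-59. -21. 141.] [ -9.   7. 150.]
150 41 [-60. -17. 150.] [-13.   6. 160.]
160 32 [-60. -12. 160.] [-42.   9. 170.]
170 11 [-61. -13. 170.] [-56.  10. 175.]
200 2 [-83. -29. 206.] [-52.  80. 210.]
210 148 [-88. -88. 210.] [-14.  86. 220.]
220 368 [-88. -88. 220.] [-17.  85. 230.]
230 409 [-88. -94. 230.] [-13.  93. 240.]
240 332 [-87. -96. 240.] [-18.  92. 250.]
250 1060 [-88. -96. 250.] [-13.  95. 260.]
```

The tip is at box (-50,-1,140), and the crop shows the finger at (236,304), just in front of the tab rod at (270,268). Now I'll push along the arc.

Request:
move_arm:
  increments: "4.9 1.3 0 0 0 0 255;4.9 1.3 0 0 0 0 255;4.9 1.3 0 0 0 0 255;4.9 1.3 0 0 0 0 255;3.4 0.8 2.4 0 0 0 255;3.4 0.8 2.4 0 0 0 255;3.4 0.8 2.4 0 0 0 255;3.4 0.8 2.4 0 0 0 255"

```text
time: 5.8
position: [0.4593, -0.1917, 0.1484]
tool_rot: [3.121, 0.358, -0.0]
ft_force: [-1.2, 0.6, 0.1]
grip_width: 0.001
grip_force: 0.2
```

Request:
move_arm:
  increments: "3.7 0.8 1.9 0 0 0 255;3.7 0.8 1.9 0 0 0 255;3.7 0.8 1.9 0 0 0 255;3.7 0.8 1.9 0 0 0 255;3.9 0.9 1.1 0 0 0 255;3.9 0.9 1.1 0 0 0 255;3.9 0.9 1.1 0 0 0 255;3.9 0.9 1.1 0 0 0 255"

```text
time: 6.47
position: [0.4897, -0.185, 0.1603]
tool_rot: [3.121, 0.358, 0.0]
ft_force: [-0.6, -0.5, -0.1]
grip_width: 0.004
grip_force: 0.1
```

```bash
python3 - <<'E'
from h import *
im=ctrl.get_image("side"); s=ctrl.get_state(); print(box(s["position"]),s["ft_force"])
cv2.imwrite("pics/s2.png",cv2.resize(im["frame"][150:310,210:390,::-1],None,fx=3.5,fy=3.5,interpolation=cv2.INTER_CUBIC))
E
```

```text
[ 16.09450612   0.20550971 160.47836664] [0.78649993 0.13737404 0.17999072]
```

View pics/s2.png

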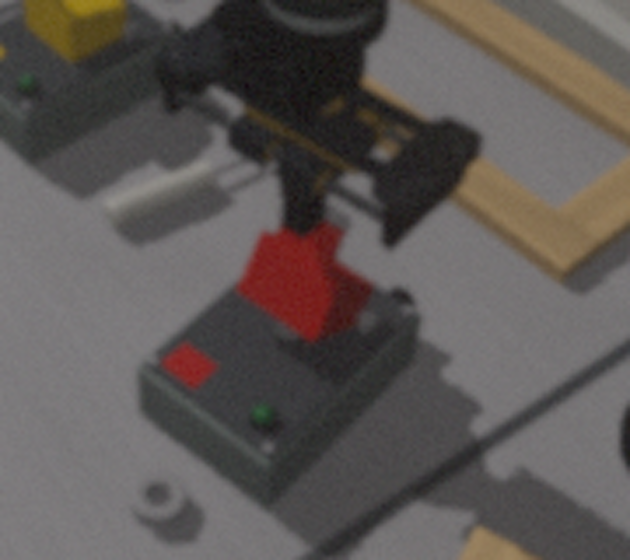

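The guard is about 30° open, with the finger on the tab at about (305,225) in the crop. I'll continue pushing.

Request:
move_arm:
  increments: "4 0.9 0.4 0 0 0 255;4 0.9 0.4 0 0 0 255;4 0.9 0.4 0 0 0 255;4 0.9 0.4 0 0 0 255;4 0.9 0 0 0 0 255;4 0.9 -0.3 0 0 0 255;4 0.9 -0.4 0 0 0 255;4 0.9 -0.4 0 0 0 255"

```text
time: 7.18
position: [0.5217, -0.1777, 0.1606]
tool_rot: [3.121, 0.358, -0.0]
ft_force: [-0.8, -0.7, -0.7]
grip_width: 0.006
grip_force: 0.0
```

Request:
move_arm:
  increments: "3.9 0.9 -0.5 0 0 0 255;3.9 0.9 -0.8 0 0 0 255;3.9 0.9 -1 0 0 0 255;2 0.4 0 0 0 0 255;0 0 0 0 0 0 255;0 0 0 0 0 0 255;0 0 0 0 0 0 255;0 0 0 0 0 0 255"

```text
time: 7.85
position: [0.5348, -0.1748, 0.1585]
tool_rot: [-3.121, -0.357, -0.0]
ft_force: [1.1, -0.1, 0.2]
grip_width: 0.004
grip_force: 0.0
```

```bash
python3 - <<'E'
from h import *
im=ctrl.get_image("side"); s=ctrl.get_state(); print(box(s["position"]),s["ft_force"])
cv2.imwrite("pics/s3.png",cv2.resize(im["frame"][150:310,210:390,::-1],None,fx=3.5,fy=3.5,interpolation=cv2.INTER_CUBIC))
E
```

```text
[ 61.36594055  -0.23969318 158.48860045] [-0.55311377 -0.71558432 -0.93238738]
```

View pics/s3.png

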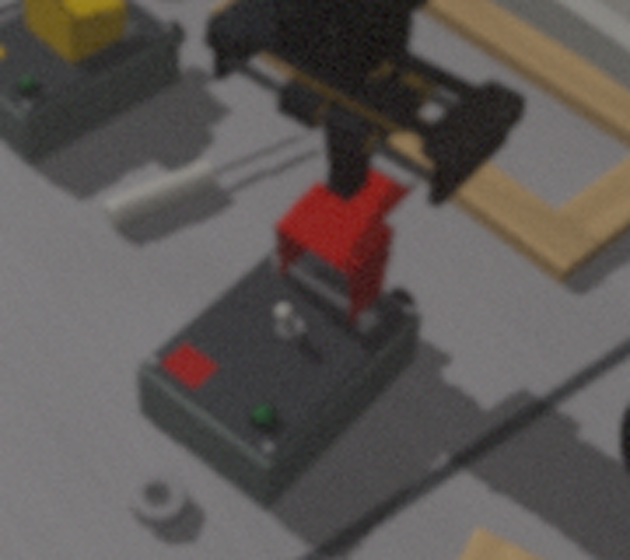

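Request:
move_arm:
  increments: "-2 -0.5 12 0 0 0 255;-2 -0.5 14 0 0 0 255;-16 -3.7 0 0 0 0 255;-20 -4.6 0 0 0 0 255;-20 -4.6 0 0 0 0 255;-20 -4.6 0 0 0 0 255;-16.5 -3.8 0 0 0 0 255;0 0 0 0 0 0 255"

```text
time: 8.57
position: [0.4357, -0.1986, 0.1852]
tool_rot: [-3.12, -0.352, -0.001]
ft_force: [-0.3, 0.8, 0.0]
grip_width: 0.006
grip_force: 0.0
```

```bash
python3 - <<'E'
from h import *
im=ctrl.get_image("top"); s=ctrl.get_state(); print(box(s["position"]),s["ft_force"])
for n in("top","side"):
    im=ctrl.get_image(n)
    for t in("red_tab","red_bat"):print(n,t,[(np.round(box(d["centre"]),1).tolist(),round(d["score"],2)) for d in ctrl.find_in(t,im)[:2]])
    P=pts(im,np.ones((384,512),bool)); P=P[(abs(P[:,0]-.5)<.16)&(abs(P[:,1]+.18)<.12)]
    B=np.array([box(p) for p in P])
    q=B[(abs(B[:,1])<30)&(B[:,0]>80)&(B[:,0]<130)&(B[:,2]>110)&(B[:,2]<160)]; print(" back pts",len(q),q.min(0) if len(q) else 0,q.max(0) if len(q) else 0)
    q=B[(abs(B[:,1])<9)&(B[:,0]>-15)&(B[:,0]<24)&(B[:,2]>76)&(B[:,2]<100)]; print(" ball pts",len(q),np.median(q,0) if len(q) else 0)
E
```

```text
[-38.50151399  -0.64431021 185.38144932] [ 0.22096497 -0.02089667 -0.24435393]
top red_tab [([64.8, 2.9, 136.2], 0.76)]
top red_bat []
 back pts 155 [ 80.17376866 -22.06543725 132.52624864] [112.2642248   22.77857994 151.56904499]
 ball pts 1 [ 6.46702797  2.2314209  80.1841777 ]
side red_tab [([41.5, -12.8, 107.6], 0.79), ([123.1, -245.3, 37.6], 0.46)]
side red_bat []
 back pts 0 0 0
 ball pts 23 [ 0.65811448 -2.99565333 88.60119214]
```

The guard is standing at its stop, with the rod out to x=+112. Next I'll drop down in front of the toggle.

Request:
move_arm:
  increments: "0 0.5 -20 0 0 0 255;0 0 -20 0 0 0 255;0 0 -20 0 0 0 255;0 0 -20 0 0 0 255;0 0 -16 0 0 0 255;0 0 -7 0 0 0 255;0 0 0 0 0 0 255;0 0 0 0 0 0 255"

```text
time: 9.58
position: [0.4388, -0.1967, 0.0816]
tool_rot: [3.12, 0.358, -0.001]
ft_force: [0.4, -0.4, 0.5]
grip_width: 0.004
grip_force: 0.0
```

Request:
move_arm:
  increments: "4.9 1.1 0 0 0 0 255;4.9 1.1 0 0 0 0 255;4.9 1.1 0 0 0 0 255;2.9 0.7 0 0 0 0 255;2.9 0.7 0 0 0 0 255;2.9 0.7 0 0 0 0 255;2.9 0.7 0 0 0 0 255;2.9 0.7 0 0 0 0 255"

```text
time: 10.25
position: [0.4675, -0.1899, 0.0814]
tool_rot: [3.121, 0.357, -0.001]
ft_force: [-1.4, -0.6, 1.4]
grip_width: 0.004
grip_force: 0.9
```

Request:
move_arm:
  increments: "1.5 0.3 0 0 0 0 255;1.5 0.3 0 0 0 0 255;1.5 0.3 0 0 0 0 255;1.5 0.3 0 0 0 0 255;1 0.3 0 0 0 0 255;1 0.2 0 0 0 0 255;0 0 0 0 0 0 255;0 0 0 0 0 0 255"

```text
time: 10.92
position: [0.4759, -0.188, 0.0814]
tool_rot: [3.121, 0.358, 0.0]
ft_force: [0.1, -0.2, 0.6]
grip_width: 0.004
grip_force: 0.3
```

Request:
move_arm:
  increments: "0.5 0.1 0 0 0 0 255;0.5 0.1 0 0 0 0 255;0 0 0 0 0 0 255;0 0 0 0 0 0 255;0.5 0.1 0 0 0 0 255;0.5 0.1 0 0 0 0 255;0 0 0 0 0 0 255;0 0 0 0 0 0 255"

```text
time: 11.58
position: [0.4774, -0.1876, 0.0813]
tool_rot: [-3.121, -0.358, 0.001]
ft_force: [-3.2, 0.0, -0.6]
grip_width: 0.009
grip_force: 1.0
```

Request:
move_arm:
  increments: "0.5 0.1 0 0 0 0 255;0.5 0.1 0 0 0 0 255;0 0 0 0 0 0 255;0 0 0 0 0 0 255;0 0 0 0 0 0 255;0 0 0 0 0 0 255;0 0 0 0 0 0 255;0 0 0 0 0 0 255"

```text
time: 12.25
position: [0.4776, -0.1876, 0.0811]
tool_rot: [-3.121, -0.357, 0.003]
ft_force: [-4.2, -1.1, 0.9]
grip_width: 0.005
grip_force: 2.5
```

The force rose as the tip stalled at x=+2.7, so the toggle is at its stop. Backing off and checking.

Request:
move_arm:
  increments: "-4.9 -1.1 0 0 0 0 255;-9.7 -2.3 0 0 0 0 255;-14 -3.3 0 0 0 0 255;-10 -2.3 10 0 0 0 255;0 0 25 0 0 0 255;0 0 30 0 0 0 255;0 0 30 0 0 0 255;0 0 10 0 0 0 255"

```text
time: 12.92
position: [0.4423, -0.1973, 0.1907]
tool_rot: [3.12, 0.357, 0.013]
ft_force: [0.9, -0.2, 0.4]
grip_width: 0.003
grip_force: 0.0
```

```bash
python3 - <<'E'
from h import *
im=ctrl.get_image("side"); s=ctrl.get_state(); print(box(s["position"]),s["ft_force"])
print(np.round((proj(im,np.array([w(8+8.9,0,84.4),w(8-8.9,0,84.4)]))-[210,150])*3.5))
B=np.array([box(p) for p in pts(im,np.ones((384,512),bool))])
q=B[(abs(B[:,1])<9)&(B[:,0]>-15)&(B[:,0]<30)&(B[:,2]>76)&(B[:,2]<95)]; print(" ball pts",len(q),np.median(q,0) if len(q) else 0)
cv2.imwrite("pics/s4.png",cv2.resize(im["frame"][150:310,210:390,::-1],None,fx=3.5,fy=3.5,interpolation=cv2.INTER_CUBIC))
E
```

```text
[-33.46603301  -1.30673206 190.80989969] [ 1.64237527 -0.84672539  0.58100352]
[[297. 299.]
 [280. 314.]]
 ball pts 30 [15.28368573 -2.63525761 86.14321666]
```

View pics/s4.png

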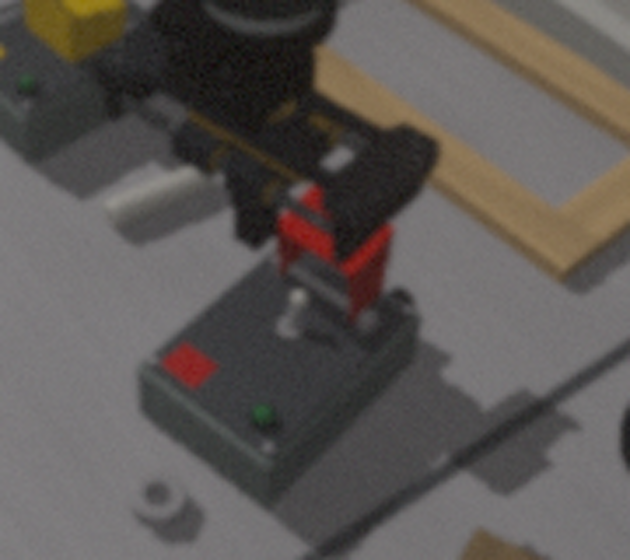

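The ball shows at (297,300), which matches the predicted "on" position of (297,299). Now I'll go over the guard to the back of the tab.

Request:
move_arm:
  increments: "10 2.3 0 0 0 0 255;22.5 5.2 0 0 0 0 255;27 6.3 0 0 0 0 255;27 6.3 0 0 0 0 255;27 6.3 0 0 0 0 255;27 6.3 0 0 0 0 255;27 6.3 0 0 0 0 255;12.5 3.5 0 0 0 0 255"

```text
time: 13.63
position: [0.6226, -0.1517, 0.184]
tool_rot: [3.121, 0.362, -0.001]
ft_force: [-0.6, 0.2, -0.2]
grip_width: 0.004
grip_force: 0.0
```

Request:
move_arm:
  increments: "0 0 0 0 0 0 255;0 0 -12 0 0 0 255;0 0 -15 0 0 0 255;0 0 -15 0 0 0 255;0 0 -10 0 0 0 255;0 0 0 0 0 0 255;0 0 0 0 0 0 255;0 0 0 0 0 0 255"

```text
time: 14.3
position: [0.62, -0.1544, 0.1351]
tool_rot: [3.121, 0.357, 0.002]
ft_force: [-0.1, 0.3, -0.4]
grip_width: 0.003
grip_force: 0.0
```

```bash
python3 - <<'E'
from h import *
s=ctrl.get_state(); print(box(s["position"]),s["ft_force"],s["tool_rot"])
im=ctrl.get_image("side"); cv2.imwrite("pics/s5.png",cv2.resize(im["frame"][130:290,230:410,::-1],None,fx=3.5,fy=3.5,interpolation=cv2.INTER_CUBIC))
E
```

```text
[148.97758955   0.54717406 135.06756081] [-0.11059696  0.2981485  -0.41302037] [3.12106319e+00 3.56784594e-01 1.59547954e-03]
```

View pics/s5.png

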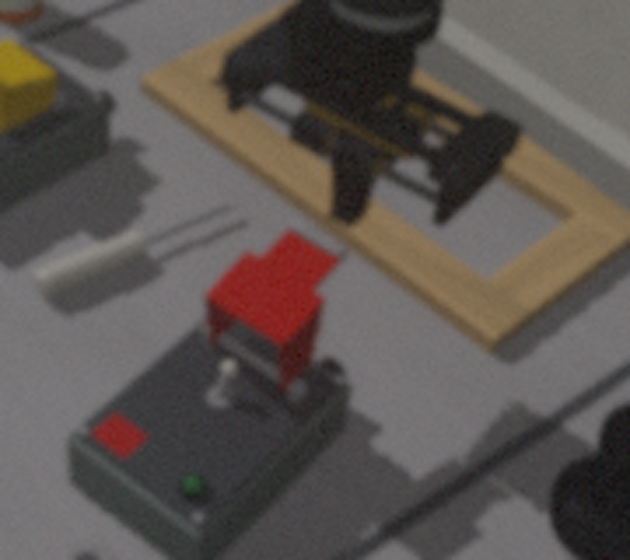

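The finger is at crop (350,210), behind the rod of the open guard. Now I'll push forward along the arc.

Request:
move_arm:
  increments: "-6.6 -1.5 0 0 0 0 255;-6.6 -1.5 0 0 0 0 255;-6.6 -1.5 0 0 0 0 255;-5.9 -1.4 0.5 0 0 0 255;-2.6 -0.6 2 0 0 0 255;-2.6 -0.6 2 0 0 0 255;-2.6 -0.6 2 0 0 0 255;-2.6 -0.6 2 0 0 0 255"

```text
time: 15.02
position: [0.5838, -0.1622, 0.1432]
tool_rot: [3.121, 0.358, 0.0]
ft_force: [-0.4, 0.4, -0.1]
grip_width: 0.003
grip_force: 0.1
```

Request:
move_arm:
  increments: "-3.1 -0.7 1.9 0 0 0 255;-3.1 -0.7 1.9 0 0 0 255;-3.1 -0.7 1.8 0 0 0 255;-3.1 -0.7 1.7 0 0 0 255;-3.2 -0.7 1.5 0 0 0 255;-3.2 -0.7 1.4 0 0 0 255;-3.2 -0.7 1.2 0 0 0 255;-3.2 -0.7 1.1 0 0 0 255"

```text
time: 15.68
position: [0.5584, -0.1679, 0.1555]
tool_rot: [3.121, 0.358, -0.0]
ft_force: [0.4, -0.7, -0.1]
grip_width: 0.005
grip_force: 0.0
```

```bash
python3 - <<'E'
from h import *
s=ctrl.get_state(); print(box(s["position"]),s["ft_force"],s["tool_rot"])
im=ctrl.get_image("side"); cv2.imwrite("pics/s6.png",cv2.resize(im["frame"][130:290,230:410,::-1],None,fx=3.5,fy=3.5,interpolation=cv2.INTER_CUBIC))
E
```

```text
[ 85.83318622   1.21348464 155.45881065] [ 0.35279161 -0.69291978 -0.12626067] [ 3.12107816e+00  3.57647624e-01 -3.16327142e-04]
```

View pics/s6.png

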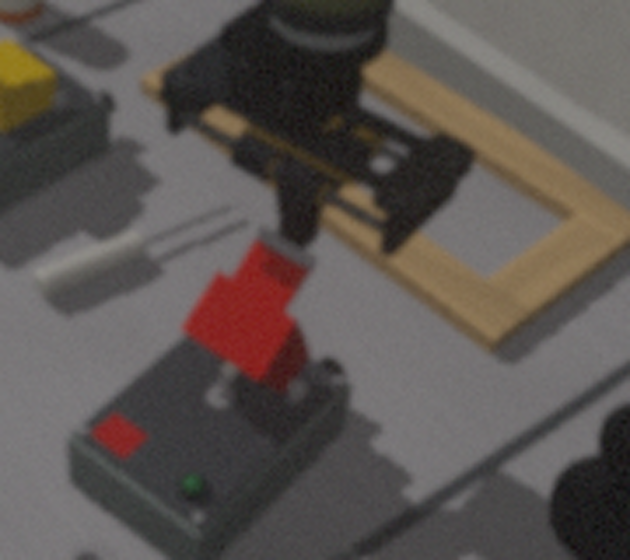

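The guard is tipping forward with the finger on the rod at (290,240). I'll push past the balance point, pause, then back away.

Request:
move_arm:
  increments: "-3.6 -0.9 1 0 0 0 255;-3.6 -0.9 0.9 0 0 0 255;-3.6 -0.9 0.7 0 0 0 255;-3.6 -0.9 0.5 0 0 0 255;-3.6 -0.9 0.4 0 0 0 255;-3.6 -0.8 0.2 0 0 0 255;-3.6 -0.8 0 0 0 0 255;-3.6 -0.8 0 0 0 0 255"

```text
time: 16.4
position: [0.5296, -0.1748, 0.1591]
tool_rot: [3.121, 0.358, -0.0]
ft_force: [0.9, -0.4, 0.1]
grip_width: 0.004
grip_force: 0.0
```

Request:
move_arm:
  increments: "-2 -0.5 0 0 0 0 255;0 0 0 0 0 0 255;0 0 0 0 0 0 255;0 0 0 0 0 0 255;0 0 5 0 0 0 255;5 1.2 15 0 0 0 255;10 2.3 20 0 0 0 255;10 2.3 20 0 0 0 255"

```text
time: 17.07
position: [0.5529, -0.1693, 0.2199]
tool_rot: [-3.121, -0.357, 0.001]
ft_force: [1.0, -0.3, -0.0]
grip_width: 0.009
grip_force: 0.0
```

Request:
move_arm:
  increments: "20 4 20 0 0 0 255;20 4 20 0 0 0 255;20 4 10 0 0 0 255;10 4 0 0 0 0 255;0 0 0 0 0 0 255;0 0 0 0 0 0 255;0 0 0 0 0 0 255;0 0 0 0 0 0 255"

```text
time: 17.73
position: [0.6215, -0.1541, 0.2683]
tool_rot: [-3.121, -0.355, 0.003]
ft_force: [-0.1, -0.3, -0.3]
grip_width: 0.006
grip_force: 0.0
```

```bash
python3 - <<'E'
from h import *
s=ctrl.get_state(); print(s["time"],box(s["position"]),s["ft_force"])
for n in("top","side"):
    im=ctrl.get_image(n); B=np.array([box(p) for p in pts(im,np.ones((384,512),bool))])
    q=B[(abs(B[:,1])<26)&(B[:,0]>-30)&(B[:,0]<20)&(B[:,2]>138)&(B[:,2]<160)]; print(n,"rod",len(q),q.mean(0) if len(q) else 0)
    q=B[(abs(B[:,1])<30)&(B[:,0]>-5)&(B[:,0]<40)&(B[:,2]>85)&(B[:,2]<130)]; print(" lid",len(q),np.median(q,0) if len(q) else 0)
    for t in("yellow_box","screwdriver","collar","glue","vise","tape","offcut","wedge"):
        print(t,[(np.round(d["centre"],3).tolist(),round(d["score"],2)) for d in ctrl.find_in(t,im)[:2]])
im=ctrl.get_image("side"); cv2.imwrite("pics/s7.png",im["frame"][:,:,::-1])
E
```

```text
17.7333 [150.42989956   0.45224761 268.34935825] [-0.06958234 -0.34515616 -0.27321286]
top rod 0 0
 lid 0 0
yellow_box [([0.516, 0.167, 0.06], 0.87), ([0.663, -0.387, 0.039], 0.73)]
screwdriver [([0.513, 0.013, 0.022], 0.53)]
collar [([0.515, 0.165, 0.059], 0.45)]
glue [([0.646, 0.355, 0.109], 0.97), ([0.389, 0.176, 0.017], 0.22)]
vise [([0.664, -0.389, 0.039], 0.84)]
tape [([0.495, 0.403, 0.058], 0.83)]
offcut [([0.443, -0.415, 0.033], 0.82)]
wedge [([0.387, 0.174, 0.018], 0.68)]
side rod 87 [-14.79582442  -2.27518592 147.84042526]
 lid 177 [ 26.82020457 -13.32103088  99.73506922]
yellow_box [([0.506, 0.143, 0.061], 0.71)]
screwdriver [([0.514, -0.001, 0.024], 0.62), ([0.508, 0.141, 0.059], 0.24)]
collar [([0.354, -0.226, 0.02], 0.7), ([0.506, 0.142, 0.059], 0.3)]
glue [([0.642, 0.347, 0.066], 0.81)]
vise [([0.65, -0.399, 0.036], 0.79)]
tape [([0.491, 0.396, 0.047], 0.72)]
offcut [([0.432, -0.424, 0.036], 0.78)]
wedge [([0.39, 0.17, 0.02], 0.59)]
```

View pics/s7.png

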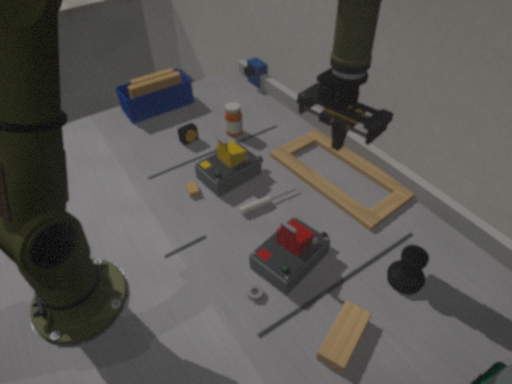

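The red guard is shut at (295,237), with its rod at box x=-15 and its top at 148 mm. The loose things are where they were, and the gripper is clear at (345,110). Handing in.

```bash
python3 -c "
from bench import ctrl
print(ctrl.close_job())"
```

```text
the job is handed in; nothing more can be done
None
```

The job is handed in: the red guard was swung open, its toggle pushed fully to the back, and the guard dropped shut again in about 18 s; the yellow box and the loose things show no movement in the final pictures.

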